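# Key the ear-coupler cap and close its load post

### The arm

A 6-joint arm with a two-finger parallel gripper is mounted at the origin on the work surface. World frame = base frame: x ahead of the robot, y to its left, z up, the work surface at z = 0. Lengths are in mm, angles in rad, forces in N, time in s.
With the tool pointing down it reaches from about 275 to 1000 mm from the base axis. Payload 8.4 kg.
Tool frame: the origin (TCP) lies at the very end of the fingers, on their centre line; the grasp point (between the pads) lies 19 mm behind it (r.pinch_z is the distance from the TCP to the grasp point, in mm); z points along the fingers, y is the direction in which the jaws open and shut (so a half turn about z gives the same grasp; the last joint's range is limited). The gripper opens to 85 mm and grips with 20 to 120 N. Pads are 22 mm wide; open, the fingers measure 114 mm over their backs; the gripper's body (76 mm by 85 mm) begins 54 mm behind the grasp point. The pads swing forward as they close: fully open they stand 13 mm farther back than shut.
Start: joints at [1.298, 0.353, 1.633, -0, 1.155, -0.002], TCP at [167.187, 602.226, 231.281] pointing down, gripper open.
Joint ranges: [-2.63, 2.63], [-0.92, 2.1], [0.06, 2.66], [-1.3, 4.44], [0, 2.69], [-3.02, 3.02]. Speed limits (rad/s): [2.22, 2.22, 2.79, 3.14, 3.14, 3.14].

### API

Orientations are given as [roll, pitch, yaw] about the fixed x, y, z axes, in that order (R = Rz(yaw) Ry(pitch) Rx(roll)).
In Python, from rig import r, optics gives the robot as it stands.
- The arm moves only by the shell command python3 -m creep 'ROWS' [FORCE]. ROWS is JSON, a list of rows, each an object with "dp": the shift along the tool's x, y, z in mm, a list of three; "angular": the turn, a rotation vector about the tool's x, y, z in rad, a list of three; "fingers": the finger opening in mm, from 0 to 85.4. In form: [{"dp": [dx, dy, dz], "angular": [wx, wy, wz], "fingers": fingers}, ...]. A call has 1 to 5 rows; each row is the pose to reach, as a shift and turn from the pose commanded when the call began, along the tool's axes at that moment; what a row does not reach only later rows make up. A row lasts 1/12 s, in which the tool goes at most 41.7 mm and 7.16 degrees, less where a joint would pass 70% of its speed; a pose out of reach is approached as far as the arm can. A call with a gripper value outside its range is refused whole. The fingers move at their own pace and stop on an object; FORCE is the grip in N (left out, the last holds). Time passes only in rows, so rows that repeat a pose let the fingers close. It gives the time, the measured TCP pose, the force and the opening at its end, in the units of the state.
- r.sense(): the state, without advancing time (a new reading comes with each control period).
- optics.grab_frame(name): name is "scene" or "top" or "wrist"; returns the picture (384x512x3 uint8, blue, green, red); there is no depth.
- optics.camera_params(name): a dict with "fx", "fy", "cx", "cy" (pixels), "eye" and "rotation" of the camera in the world; the wrist camera has in their place "T_tool_cam" (4x4, takes a point from camera to tool coordinates, whose origin is the TCP and whose axes are the flange's). Camera axes: x right, y up, looking along -z (the intrinsics and any distortion apply to the point x, -y, -z); pixel columns grow to the right and rows downward; lengths in mm; the calibration is good to about 2 mm. A picture is of the moment at which its call begins: read the wrist's pose just before it. camera_params takes no time and is no camera call.
- r.sign_off(): hands the job in, once; it reports no verdict.
The state is a dict: "clock": time; "qpos": joint angles; "qvel": joint speeds; "joint_efforts": joint torques, N m; "eef_pos": TCP position; "tcp_rot": TCP orientation; "contact_force": force on the tool from outside, world axes, zero at the start; "wrist_torque": the same for the moment, N m; "opening": opening from 0.0 (shut) to 1.0 (fully open).
Only numpy, scipy, OpenCV 4.12 (cv2) and the standard library are available. Lean on these libraries where they do the work, as an engineer would, in place of code of your own. Each camera call takes 0.05 s, during which the arm holds its last target.

### The job

The cap on the artificial ear has not dropped into its key. Turn it by its side nozzle towards the white mark until you feel it catch (the mark is only a rough guide), then press the cap down fully home without forcing anything. Then raise the lying load post fully upright so that its arm reaches over the cap, let go, and leave the other things on the bench as they are.

Things in the scene. Friction and masses are not known exactly. Their poses are not given: they have to be found in the camera images.
- cap: black round cap, 104 mm wide, 45 mm high, 0.4 kg, on a steel housing. Origin: on its axis at its underside; z up, x along its nozzle. A captive stem holds it: it can only turn (either way, no stops) and go down. It starts with three 8 mm feet on the housing's flat top, origin 83 mm above the table; caught, about 80.5 mm; fully home, 75 mm. Over 60 N on it is forcing it.
- nozzle_tip (a point): centre of the red end of the cap's side nozzle: a level, 18 mm thick steel rod from 52 to 110 mm from the cap's axis, its axis 11.5 mm above the cap's origin. Pushed sideways with 1 to 3 N it turns the cap. Turned slowly over its one right angle, the cap drops about 2.5 mm by its own weight into notches and then will not turn further (2 to 3 degrees of play): the catch.
- cap_top (a point): centre of the flat 60 mm wide top of the cap's dome, 45 mm above the cap's origin: where to press. Once caught, a stiff plunger below still holds the cap up; 3 to 10 N of pressing takes it down the last 5.5 mm to a firm stop, where it stays. Not caught, it does not go down.
- mark (a point): white arrow on the top of the wooden base (22 mm above the table), 110 mm from the cap's axis. The nozzle's tip comes to stand roughly above this point: the cap catches at one angle only, which lies within 11 degrees of the mark on either side. Near the mark, move the nozzle at no more than about 30 mm/s.
- post_hinge (a point): foot hinge of the load post, 34 mm above the table, 100 mm from the cap's axis. Axes: x is the level hinge axis and the direction from the cap's axis to the mark; y points straight away from the cap, along the lying post; z up.
- post_arm (a point): half-way along the load post's arm. The post is an L: a 14 mm round rod 150 mm long from the hinge and, square to its free end, a 14 mm thick aluminium arm 100 mm long, up while the post lies, over the cap when upright. A 10 mm pin at its tip runs 52 mm back, parallel to the rod. This point is 150 mm along the rod (its y), 60 mm along the arm (its z); x is the hinge axis.
- post (a joint): load post angle: 0 lying level, 1.571 upright against its stop. Stiff hinge: stays where it is left; about 3 to 5 N at the arm raises it. Upright, the pin ends 5 mm above the cap if that is home.
- headset: bystander, to be left alone: blue-cupped headphones lying flat, 180 x 190 mm, 72 mm high. Origin: middle of its underside.
- meter: bystander, to be left alone: grey hand-held sound level meter lying flat, 230 mm long, 32 mm thick. Origin: middle of its underside.
- calibrator: bystander, to be left alone: upright black cylinder 48 mm wide, 89 mm tall. Origin: middle of its underside.
- spare_ring: bystander, to be left alone: aluminium ring 68 mm wide, 18 mm high. Origin: middle of its underside.
- jar: bystander, to be left alone: small clear jar with white lid, 54 mm wide, 60 mm tall. Origin: middle of its underside.
- driver: bystander, to be left alone: screwdriver, 180 mm long. Origin: middle of its underside.
- tray: bystander, to be left alone: blue parts tray 130 x 160 x 35 mm. Origin: middle of its underside.

How it is judged:
By the outcome, as a careful person would: the job done as asked, in the order asked, and still so for the second after the job is handed in, with the robot touching nothing.
It also fails if it takes over 61 s, if anything falls off the work surface, if the arm or the gripper's body presses on something with over 40 N, if the wrist force passes 120 N, or if a joint passes its speed limit or range.

## Working session

There is one attempt and no reset: what is moved stays moved. The work goes in short steps, Python scripts to look and compute and a shell command to move; the robot and the scene stay as the last step left them, time stands still between calls to the robot, and variables do not carry over. Pictures are saved under pics/ and viewed, and the job is handed in when it is done.

```bash
ls; mkdir -p pics; python3 - <<'E'
from rig import r, optics
import cv2
print(r.sense(), r.pinch_z)
for n in ("scene","top","wrist"):
    im=optics.grab_frame(n); cv2.imwrite(f"pics/{n}0.png",im)
    print(n,optics.camera_params(n))
E
```

```text
pics
{'clock': 0.0, 'qpos': array([ 1.29760075e+00,  3.53638475e-01,  1.63414866e+00,  5.53390827e-07,
        1.15519177e+00, -2.39169516e-03]), 'qvel': array([ 0.00057898, -0.00161939,  0.00121307,  0.00053939, -0.00104767,
       -0.00141152]), 'joint_efforts': array([ 5.51807490e-03, -6.05262566e+01, -3.42069805e+01,  4.30257742e-04,
        9.36729979e-03,  1.45637409e-05]), 'eef_pos': array([167.05625519, 601.76047439, 230.56150568]), 'tcp_rot': array([-3.14020641e+00, -3.82145565e-06,  2.87078855e+00]), 'contact_force': array([0.32136561, 0.86054649, 0.89094947]), 'wrist_torque': array([ 0.00477083, -0.0238487 , -0.03926639]), 'opening': 1.0011885552845894} 18.700000000000003
scene {'fx': 455.5750836480975, 'fy': 455.5750836480975, 'cx': 253.3683886288105, 'cy': 187.19058483637906, 'eye': array([1345.93621021,  -70.67835949, 1186.55393386]), 'rotation': array([ 5.95289930e-01, -3.78803368e-04,  1.55630566e+00])}
top {'fx': 444.5550395942965, 'fy': 444.5550395942965, 'cx': 258.3511589239991, 'cy': 187.64362237653367, 'eye': array([ 375.45557643,  -90.34600057, 1420.84299768]), 'rotation': array([ 0.15874737,  0.00447228, -1.54984127])}
wrist {'fx': 278.8187878922454, 'fy': 278.8187878922454, 'cx': 255.97137439441855, 'cy': 195.9276433070563, 'T_tool_cam': array([[-7.73219452e-05,  9.58254569e-01,  2.85916377e-01,
         7.16162861e+01],
       [ 9.99999943e-01, -1.96907328e-05,  3.36429401e-04,
        -3.76035369e-01],
       [ 3.28014914e-04,  2.85916387e-01, -9.58254513e-01,
        -1.41948086e+02],
       [ 0.00000000e+00,  0.00000000e+00,  0.00000000e+00,
         1.00000000e+00]])}
```

View pics/scene0.png

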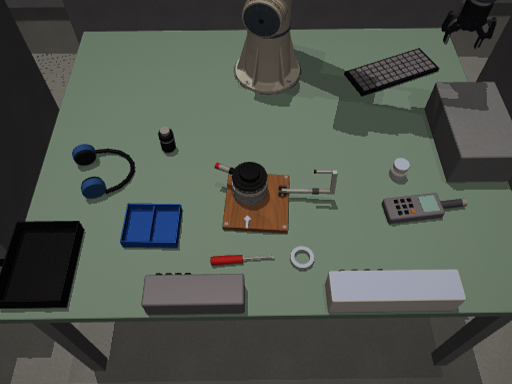

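View pics/top0.png

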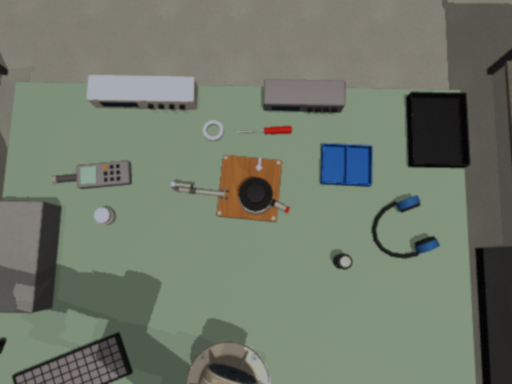

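View pics/wrist0.png

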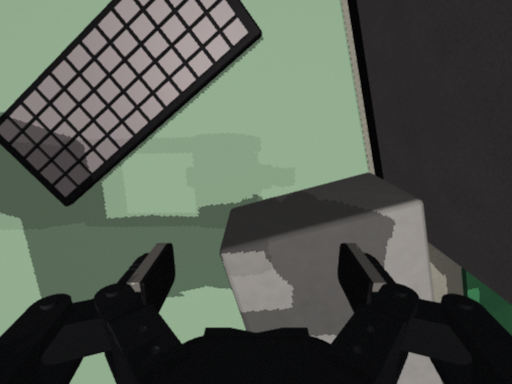

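```bash
cat > h.py <<'E'
import numpy as np
from scipy.spatial.transform import Rotation as R
from rig import r, optics
def cam(n,s=None):
    p=optics.camera_params(n)
    if n!="wrist":
        return p,R.from_euler('xyz',p['rotation']).as_matrix(),np.array(p['eye'])
    T=p['T_tool_cam'];Rt=R.from_euler('xyz',s['tcp_rot']).as_matrix()
    return p,Rt@T[:3,:3],Rt@T[:3,3]+s['eef_pos']
def proj(n,X,s=None):
    p,Rm,e=cam(n,s); c=(np.atleast_2d(X)-e)@Rm
    return np.c_[p['cx']+p['fx']*c[:,0]/-c[:,2], p['cy']+p['fy']*(-c[:,1])/-c[:,2]]
def ray(n,u,v,z,s=None):
    p,Rm,e=cam(n,s); d=Rm@np.array([(u-p['cx'])/p['fx'],-(v-p['cy'])/p['fy'],-1])
    return e+d*(z-e[2])/d[2]
E
python3 - <<'E'
import cv2
a=cv2.imread('pics/top0.png')[130:250,155:305]; cv2.imwrite('pics/top0c.png',cv2.resize(a,None,fx=5,fy=5,interpolation=cv2.INTER_CUBIC))
a=cv2.imread('pics/scene0.png')[140:250,200:350]; cv2.imwrite('pics/scene0c.png',cv2.resize(a,None,fx=5,fy=5,interpolation=cv2.INTER_CUBIC))
from h import *
print(proj('top',[[0,0,0],[167,602,230]]),proj('scene',[[0,0,0],[167,602,230]]))
E
```

```text
[[227.98198373 383.8903901 ]
 [ -9.25696274 334.83945017]] [[266.66541018  69.27131514]
 [457.98564841  47.4029234 ]]
```

View pics/top0c.png

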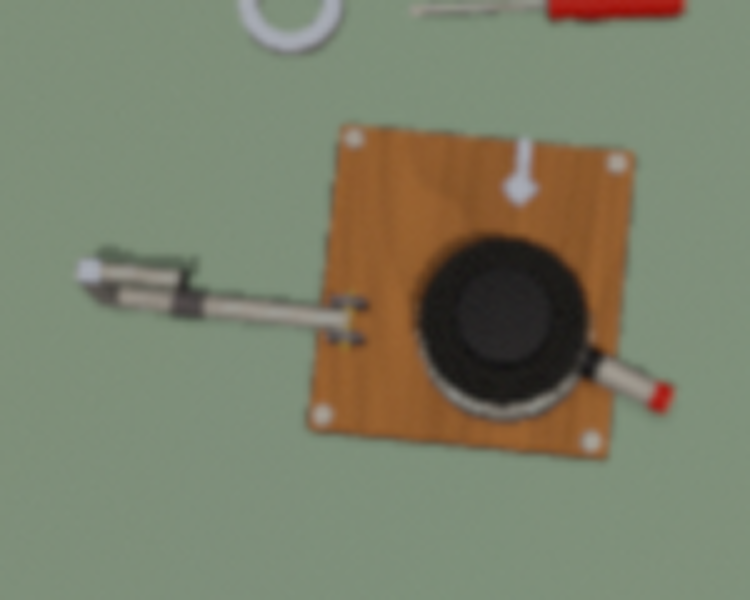

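View pics/scene0c.png

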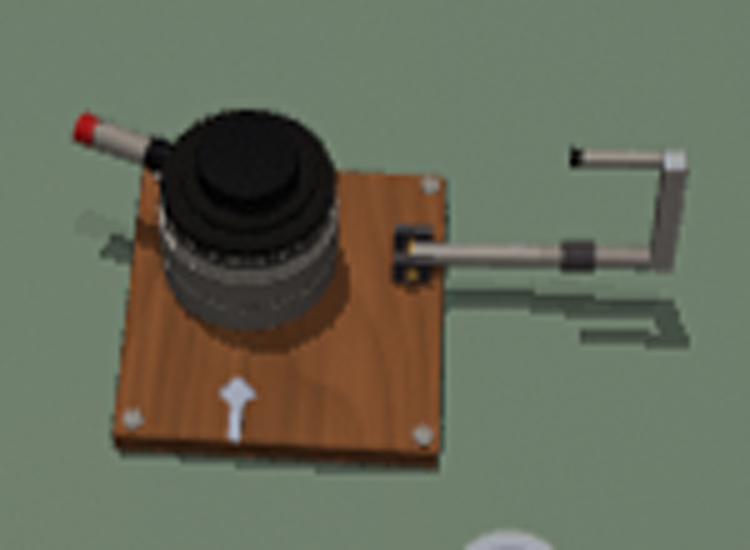

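```bash
python3 - <<'E'
from h import *
for nm,z,t,s in [('captop',128,(503,317),(247,172)),('tip',94.5,(661,397),(84,129)),('arrowhead',22,(520,185),(238,385)),('arrowtail',22,(524,142),(235,438)),('hinge',34,(345,319),(412,253)),
  ('armtip/corner',134,(88,270),(675,160)),('c1',22,(354,138),(133,418)),('c2',22,(616,163),None),('c3',22,(591,441),(430,185)),('c4',22,(322,415),(422,435))]:
    a=ray('top',155+t[0]/5-.4,130+t[1]/5-.4,z)
    b=ray('scene',200+s[0]/5-.4,140+s[1]/5-.4,z) if s else None
    print(nm,a.round(1),None if b is None else b.round(1))
s=r.sense(); print(cam('wrist',s)[1].round(2))
E
```

```text
captop [566.1 -71.3 128. ] [583.3 -71.7 128. ]
tip [ 524.5 -166.6   94.5] [ 526.1 -169.    94.5]
arrowhead [667.7 -78.8  22. ] [662.1 -78.6  22. ]
arrowtail [696.  -80.8  22. ] [697.8 -80.6  22. ]
hinge [576.7  29.7  34. ] [577.8  28.   34. ]
armtip/corner [588.2 173.1 134. ] [582.7 172.9 134. ]
c1 [696.4  28.9  22. ] [ 683.6 -140.3   22. ]
c2 [ 683.3 -140.2   22. ] None
c3 [ 503.9 -127.    22. ] [518.7  42.9  22. ]
c4 [516.9  43.2  22. ] [697.4  28.5  22. ]
[[ 0.27 -0.92 -0.28]
 [ 0.96  0.26  0.08]
 [-0.   -0.29  0.96]]
```

```bash
cat >> h.py <<'E'
def go(x,y,z,yawdeg):
    s=r.sense(); Rt=R.from_euler('xyz',s['tcp_rot']); Rd=R.from_euler('xyz',[np.pi,0,np.radians(yawdeg)])
    d=Rt.inv().apply(np.array([x,y,z])-s['eef_pos']); w=(Rt.inv()*Rd).as_rotvec()
    print('t',round(s['clock'],2),'pos',s['eef_pos'].round(1),'yaw',np.degrees(s['tcp_rot']).round(2),'F',s['contact_force'].round(1),'dp',d.round(1),'|d|',round(np.linalg.norm(d)),'w',w.round(4),'op',round(s['opening'],2))
E
python3 -c "
from h import *
go(530,-155,231,65.5)"
```

```text
t 0.15 pos [167.1 601.9 230.7] yaw [-179.94    0.    164.48] F [-0.7 -0.2  0.4] dp [-5.521e+02 -6.322e+02  4.000e-01] |d| 839 w [-8.0000e-04  9.0000e-04  1.7276e+00] op 1.0
```

```bash
python3 -m creep '[{"dp":[-552,-632,0],"angular":[0,0,1.728],"fingers":34},{"dp":[-552,-632,0],"angular":[0,0,1.728],"fingers":34},{"dp":[-552,-632,0],"angular":[0,0,1.728],"fingers":34},{"dp":[-552,-632,0],"angular":[0,0,1.728],"fingers":34},{"dp":[-552,-632,0],"angular":[0,0,1.728],"fingers":34}]'; python3 -c "
from h import *
go(530,-155,231,65.5)"
```

```text
clock: 0.57
eef_pos: [257.5, 412.5, 231.0]
tcp_rot: [-3.141, 0.0, 2.24]
contact_force: [1.0, 0.5, -0.3]
opening: 0.399
t 0.57 pos [257.5 412.5 231. ] yaw [-1.7998e+02  1.0000e-02  1.2836e+02] F [ 1.   0.5 -0.3] dp [-6.141e+02 -1.385e+02  2.000e-01] |d| 630 w [-2.0000e-04  4.0000e-04  1.0971e+00] op 0.4
```

```bash
python3 -m creep '[{"dp":[-614,-138,0],"angular":[0,0,1.097],"fingers":34},{"dp":[-614,-138,0],"angular":[0,0,1.097],"fingers":34},{"dp":[-614,-138,0],"angular":[0,0,1.097],"fingers":34},{"dp":[-614,-138,0],"angular":[0,0,1.097],"fingers":34},{"dp":[-614,-138,0],"angular":[0,0,1.097],"fingers":34}]'; python3 -c "
from h import *
go(530,-155,231,65.5)"
```

```text
clock: 0.98
eef_pos: [348.9, 225.2, 231.4]
tcp_rot: [3.141, -0.0, 1.615]
contact_force: [1.9, 0.6, -0.2]
opening: 0.397
t 0.98 pos [348.9 225.2 231.4] yaw [ 1.7998e+02 -1.0000e-02  9.2540e+01] F [ 1.9  0.6 -0.2] dp [-3.879e+02  1.641e+02  3.000e-01] |d| 421 w [ 3.000e-04 -2.000e-04  4.719e-01] op 0.4
```

```bash
python3 -m creep '[{"dp":[-388,164,0],"angular":[0,0,0.472],"fingers":34},{"dp":[-388,164,0],"angular":[0,0,0.472],"fingers":34},{"dp":[-388,164,0],"angular":[0,0,0.472],"fingers":34},{"dp":[-388,164,0],"angular":[0,0,0.472],"fingers":34},{"dp":[-388,164,0],"angular":[0,0,0.472],"fingers":34}]'; python3 -c "
from h import *
go(530,-155,231,65.5)"
```

```text
clock: 1.4
eef_pos: [439.6, 37.4, 231.4]
tcp_rot: [3.141, -0.0, 1.142]
contact_force: [0.6, 0.1, 0.2]
opening: 0.395
t 1.4 pos [439.6  37.4 231.4] yaw [ 1.7998e+02 -2.0000e-02  6.5450e+01] F [0.6 0.1 0.2] dp [-137.5  162.2    0.4] |d| 213 w [ 0.0003 -0.0003 -0.0008] op 0.39
```

```bash
python3 -m creep '[{"dp":[-138,162,0],"angular":[0,0,0],"fingers":34},{"dp":[-138,162,0],"angular":[0,0,0],"fingers":34},{"dp":[-138,162,0],"angular":[0,0,0],"fingers":34},{"dp":[-138,162,0],"angular":[0,0,0],"fingers":34},{"dp":[-138,162,0],"angular":[0,0,0],"fingers":34}]'; python3 -m creep '[{"dp":[0,5,0],"angular":[0,0,0],"fingers":34},{"dp":[0,5,0],"angular":[0,0,0],"fingers":34}]'; python3 - <<'E'
from h import *
import cv2
go(530,-155,231,65.5)
s=r.sense()
im=optics.grab_frame('wrist'); cv2.imwrite('pics/w1.png',im)
C=np.array([568.5,-71.]);
print(proj('wrist',[[*C,128],[530,-155,94.5],[528,-167,94.5]],s))
E
```

```text
clock: 1.82
eef_pos: [528.9, -150.9, 231.2]
tcp_rot: [-3.141, -0.0, 1.148]
contact_force: [1.2, -0.2, 0.5]
opening: 0.4
clock: 1.98
eef_pos: [533.9, -152.7, 230.8]
tcp_rot: [-3.141, 0.0, 1.146]
contact_force: [1.1, 0.8, 0.4]
opening: 0.399
t 1.98 pos [ 533.9 -152.7  230.8] yaw [-179.99    0.     65.64] F [1.1 0.8 0.4] dp [-3.7 -2.6 -0.2] |d| 5 w [-0.0001  0.      0.0024] op 0.4
[[251.85992202  92.16170282]
 [252.26428242 189.60071418]
 [255.29766962 200.44330019]]
```

View pics/w1.png

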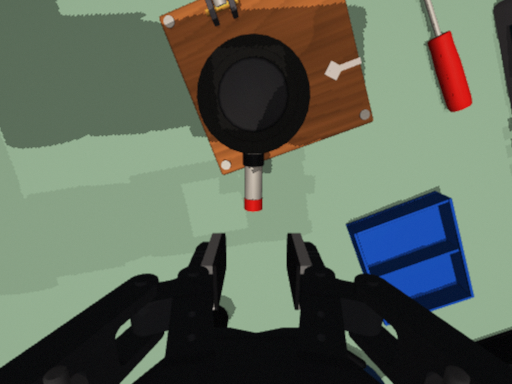

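```bash
python3 - <<'E'
from h import *
s=r.sense()
for n,u,v,z in [('top',254,92,128),('capdisc',254,94,115),('tipend',253,210,94.5),('nozzlemid',253,187,94.5),('arrowhead',334,71,22),('arrowtail',359,62,22),('c',226,165,22),('c',365,115,22),('c',168,20,22)]:
    print(n,ray('wrist',u,v,z,s).round(1))
C=np.array([568.5,-71])
a=ray('wrist',253,210,94.5,s)[:2]-C; print(np.linalg.norm(a),np.degrees(np.arctan2(a[1],a[0])))
E
```

```text
top [568.9 -69.9 128. ]
capdisc [568.5 -70.6 115. ]
tipend [ 520.3 -174.    94.5]
nozzlemid [ 530.7 -151.1   94.5]
arrowhead [665.  -80.4  22. ]
arrowtail [694.4 -83.2  22. ]
c [ 502.8 -127.7   22. ]
c [ 682.5 -142.    22. ]
c [515.4  44.   22. ]
113.70114690659811 -115.10589757934419
```

```bash
python3 -c "
from h import *
go(528.8,-156,82,65)"
```

```text
t 2.03 pos [ 532.9 -151.2  230.7] yaw [-1.7992e+02 -1.0000e-02  6.5710e+01] F [ 0.4  0.4 -0.4] dp [ -6.1  -1.5 148.7] |d| 149 w [-0.0014 -0.0001  0.0124] op 0.4
```

```bash
python3 -m creep '[{"dp":[-6,-1.5,30],"angular":[0,0,0.012],"fingers":34},{"dp":[-6,-1.5,65],"angular":[0,0,0.012],"fingers":34},{"dp":[-6,-1.5,95],"angular":[0,0,0.012],"fingers":34},{"dp":[-6,-1.5,110],"angular":[0,0,0.012],"fingers":34},{"dp":[-6,-1.5,110],"angular":[0,0,0.012],"fingers":34}]'; python3 - <<'E'
from h import *
import cv2
go(528.8,-156,82,65)
im=optics.grab_frame('wrist'); cv2.imwrite('pics/w2.png',im)
E
```

```text
clock: 2.45
eef_pos: [526.0, -153.2, 117.9]
tcp_rot: [-3.135, 0.001, 1.138]
contact_force: [-1.5, 0.8, 0.1]
opening: 0.399
t 2.45 pos [ 526.  -153.2  117.9] yaw [-1.796e+02  4.000e-02  6.522e+01] F [-1.5  0.8  0.1] dp [-1.4  4.  35.9] |d| 36 w [-0.0069  0.0008  0.0039] op 0.4
```

View pics/w2.png

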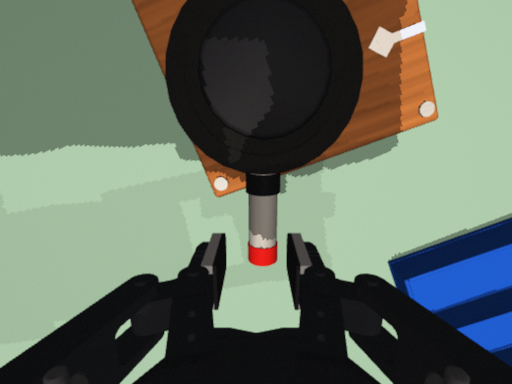

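```bash
python3 -m creep '[{"dp":[-1,3,10],"angular":[0,0,0],"fingers":34},{"dp":[-1,3,25],"angular":[0,0,0],"fingers":34},{"dp":[-1,3,35],"angular":[0,0,0],"fingers":34},{"dp":[-1,3,35],"angular":[0,0,0],"fingers":30}]'; python3 - <<'E'
from h import *
import cv2
go(528.8,-156,82,65)
im=optics.grab_frame('wrist'); cv2.imwrite('pics/w3.png',im)
E
```

```text
clock: 2.83
eef_pos: [531.0, -157.3, 85.3]
tcp_rot: [-3.14, 0.0, 1.137]
contact_force: [0.0, 0.2, -0.1]
opening: 0.355
t 2.83 pos [ 531.  -157.3   85.3] yaw [-1.7992e+02  1.0000e-02  6.5160e+01] F [ 0.   0.2 -0.1] dp [ 0.2 -2.5  3.3] |d| 4 w [-0.0015  0.0002  0.0027] op 0.35
```

View pics/w3.png

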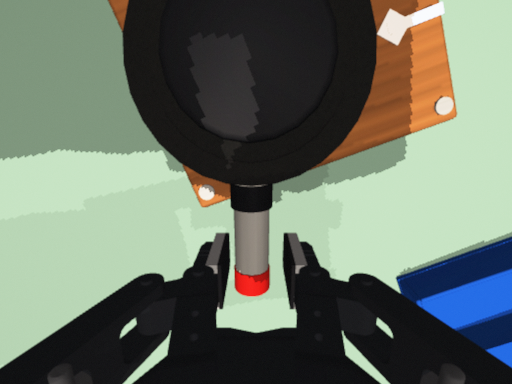

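```bash
python3 -m creep '[{"dp":[0,3.3,0],"angular":[0,0,-0.035],"fingers":30},{"dp":[0.4,8.2,0],"angular":[0,0,-0.087],"fingers":30},{"dp":[1.2,14.7,0],"angular":[0,0,-0.157],"fingers":30},{"dp":[2.4,21.1,0],"angular":[0,0,-0.227],"fingers":30},{"dp":[4.1,27.5,0],"angular":[0,0,-0.297],"fingers":30}]'; cat >> h.py <<'E'
C=np.array([568.5,-70.8])
def st():
    s=r.sense(); d=s['eef_pos'][:2]-C; a=np.degrees(s['tcp_rot'])
    rot=R.from_euler('xyz',s['tcp_rot'])
    print('t',round(s['clock'],2),'pos',s['eef_pos'].round(1),'rpy',a.round(1),'rho',np.linalg.norm(d).round(1),'ang',np.degrees(np.arctan2(d[1],d[0])).round(1),'F',s['contact_force'].round(1),'Ftool',rot.inv().apply(s['contact_force']).round(1),'Tq',s['wrist_torque'].round(2))
E
python3 -c "
from h import *
st()"
```

```text
clock: 3.3
eef_pos: [558.8, -165.6, 87.3]
tcp_rot: [3.141, -0.0, 1.437]
contact_force: [-1.3, 0.8, 0.0]
opening: 0.348
t 3.3 pos [ 558.8 -165.6   87.3] rpy [180.   -0.   82.3] rho 95.3 ang -95.9 F [-1.3  0.8  0. ] Ftool [ 0.6 -1.4 -0. ] Tq [0.21 0.12 0.03]
```

```bash
python3 -m creep '[{"dp":[0.4,6.6,1],"angular":[0,0,-0.08],"fingers":30},{"dp":[1.2,13.1,2],"angular":[0,0,-0.16],"fingers":30},{"dp":[2.5,19.5,2],"angular":[0,0,-0.23],"fingers":30},{"dp":[4,25.9,2],"angular":[0,0,-0.3],"fingers":30},{"dp":[6.2,32.1,2],"angular":[0,0,-0.37],"fingers":30}]'; 
python3 -c "
from h import *
st()"
```

```text
clock: 3.72
eef_pos: [591.5, -163.9, 85.4]
tcp_rot: [3.141, 0.0, 1.807]
contact_force: [-0.7, 0.1, -0.4]
opening: 0.349
t 3.72 pos [ 591.5 -163.9   85.4] rpy [180.    0.  103.5] rho 95.9 ang -76.1 F [-0.7  0.1 -0.4] Ftool [ 0.2 -0.7  0.4] Tq [ 0.09  0.25 -0.01]
```

```bash
python3 -m creep '[{"dp":[0.4,6.6,0.5],"angular":[0,0,-0.07],"fingers":30},{"dp":[1.2,13.1,1],"angular":[0,0,-0.14],"fingers":30},{"dp":[2.5,19.5,1],"angular":[0,0,-0.21],"fingers":30},{"dp":[4,25.9,1],"angular":[0,0,-0.28],"fingers":30},{"dp":[6.2,32.1,1],"angular":[0,0,-0.35],"fingers":30}]'; 
python3 -c "
from h import *
import cv2
st()
cv2.imwrite('pics/w4.png',optics.grab_frame('wrist'))"
```

```text
clock: 4.13
eef_pos: [621.3, -150.4, 84.4]
tcp_rot: [3.141, 0.001, 2.157]
contact_force: [-0.6, 0.7, -0.2]
opening: 0.352
t 4.13 pos [ 621.3 -150.4   84.4] rpy [180.    0.  123.6] rho 95.5 ang -56.4 F [-0.6  0.7 -0.2] Ftool [ 0.9 -0.1  0.2] Tq [-0.04  0.16 -0.05]
```

View pics/w4.png

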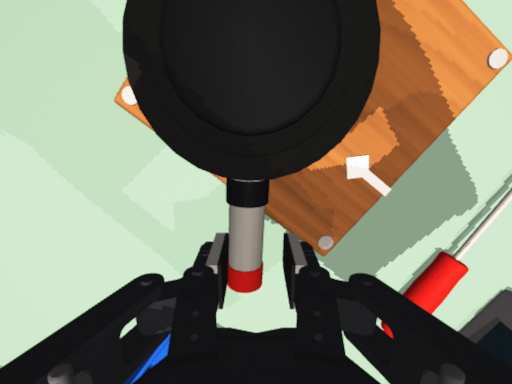

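```bash
python3 -m creep '[{"dp":[0.4,6.6,0],"angular":[0,0,-0.07],"fingers":30},{"dp":[1.2,13.1,0],"angular":[0,0,-0.14],"fingers":30},{"dp":[2.5,19.5,0],"angular":[0,0,-0.21],"fingers":30},{"dp":[3.3,22.7,0],"angular":[0,0,-0.244],"fingers":30},{"dp":[4,25.9,0],"angular":[0,0,-0.28],"fingers":30}]'; 
python3 -c "
from h import *
st()"; python3 -m creep '[{"dp":[0.1,2.1,0],"angular":[0,0,-0.022],"fingers":30},{"dp":[0.3,4.3,0],"angular":[0,0,-0.044],"fingers":30},{"dp":[0.5,6.4,0],"angular":[0,0,-0.066],"fingers":30},{"dp":[0.7,8.5,0],"angular":[0,0,-0.09],"fingers":30},{"dp":[1,10.6,0],"angular":[0,0,-0.113],"fingers":30}]'; 
python3 -c "
from h import *
st()"
```

```text
clock: 4.6
eef_pos: [640.5, -132.7, 84.3]
tcp_rot: [3.141, 0.001, 2.434]
contact_force: [-0.5, -0.4, 0.4]
opening: 0.348
t 4.6 pos [ 640.5 -132.7   84.3] rpy [180.    0.  139.5] rho 95.0 ang -40.7 F [-0.5 -0.4  0.4] Ftool [ 0.2 -0.6 -0.4] Tq [0.02 0.18 0.  ]
clock: 5.02
eef_pos: [646.4, -124.1, 83.5]
tcp_rot: [3.142, 0.0, 2.548]
contact_force: [-0.1, -0.6, 0.1]
opening: 0.351
t 5.02 pos [ 646.4 -124.1   83.5] rpy [180.   0. 146.] rho 94.4 ang -34.4 F [-0.1 -0.6  0.1] Ftool [-0.3 -0.6 -0.1] Tq [-0.11  0.04  0.03]
```

```bash
python3 -m creep '[{"dp":[0.1,2.1,0],"angular":[0,0,-0.022],"fingers":30},{"dp":[0.2,4.3,0],"angular":[0,0,-0.044],"fingers":30},{"dp":[0.4,6.4,0],"angular":[0,0,-0.066],"fingers":30},{"dp":[0.6,8.5,0],"angular":[0,0,-0.09],"fingers":30},{"dp":[0.8,10.6,0],"angular":[0,0,-0.113],"fingers":30}]'; 
python3 -c "
from h import *
st()"; python3 -m creep '[{"dp":[0.1,2,0],"angular":[0,0,-0.022],"fingers":30},{"dp":[0.2,4,0],"angular":[0,0,-0.044],"fingers":30},{"dp":[0.4,6,0],"angular":[0,0,-0.066],"fingers":30}]'; 
python3 -c "
from h import *
st()"
```

```text
clock: 5.43
eef_pos: [651.7, -114.7, 83.3]
tcp_rot: [-3.142, -0.0, 2.662]
contact_force: [-0.4, -0.9, 0.7]
opening: 0.352
t 5.43 pos [ 651.7 -114.7   83.3] rpy [-180.    -0.   152.5] rho 94.0 ang -27.8 F [-0.4 -0.9  0.7] Ftool [-0.1 -0.9 -0.7] Tq [-0.12  0.02  0.02]
clock: 5.68
eef_pos: [654.1, -109.2, 83.3]
tcp_rot: [-3.142, 0.0, 2.728]
contact_force: [-0.1, -1.9, 0.3]
opening: 0.355
t 5.68 pos [ 654.1 -109.2   83.3] rpy [-180.     0.   156.3] rho 93.8 ang -24.2 F [-0.1 -1.9  0.3] Ftool [-0.6 -1.8 -0.3] Tq [-0.16 -0.04 -0.02]
```

Nozzle now near -27°; slow short pushes from here.

```bash
python3 -m creep '[{"dp":[0,1.5,0],"angular":[0,0,-0.016],"fingers":30},{"dp":[0.1,3,0],"angular":[0,0,-0.032],"fingers":30},{"dp":[0.2,4.5,0],"angular":[0,0,-0.048],"fingers":30},{"dp":[0.3,6,0],"angular":[0,0,-0.064],"fingers":30}]'; 
python3 -c "
from h import *
st()"; python3 -m creep '[{"dp":[0,1.5,0],"angular":[0,0,-0.016],"fingers":30},{"dp":[0.1,3,0],"angular":[0,0,-0.032],"fingers":30},{"dp":[0.2,4.5,0],"angular":[0,0,-0.048],"fingers":30}]'; 
python3 -c "
from h import *
st()"
```

```text
clock: 6.02
eef_pos: [656.2, -103.6, 83.3]
tcp_rot: [3.142, 0.0, 2.791]
contact_force: [0.9, -1.3, 1.1]
opening: 0.351
t 6.02 pos [ 656.2 -103.6   83.3] rpy [180.    0.  159.9] rho 93.7 ang -20.5 F [ 0.9 -1.3  1.1] Ftool [-1.2 -0.9 -1.1] Tq [-0.22 -0.    0.03]
clock: 6.27
eef_pos: [657.6, -99.4, 83.3]
tcp_rot: [-3.142, 0.0, 2.839]
contact_force: [-0.1, -0.7, 0.4]
opening: 0.354
t 6.27 pos [657.6 -99.4  83.3] rpy [-180.     0.   162.7] rho 93.5 ang -17.8 F [-0.1 -0.7  0.4] Ftool [-0.2 -0.7 -0.4] Tq [-0.22 -0.03 -0.02]
```

```bash
python3 -m creep '[{"dp":[0,1.5,0],"angular":[0,0,-0.016],"fingers":30},{"dp":[0.1,3,0],"angular":[0,0,-0.032],"fingers":30},{"dp":[0.2,4.5,0],"angular":[0,0,-0.048],"fingers":30}]'; 
python3 -c "
from h import *
st()"
```

```text
clock: 6.52
eef_pos: [658.7, -94.9, 83.3]
tcp_rot: [3.142, 0.0, 2.887]
contact_force: [0.8, -0.9, 0.1]
opening: 0.35
t 6.52 pos [658.7 -94.9  83.3] rpy [180.    0.  165.4] rho 93.4 ang -15.0 F [ 0.8 -0.9  0.1] Ftool [-1.  -0.6 -0.1] Tq [-0.22 -0.1   0.04]
```

```bash
python3 -m creep '[{"dp":[0,1.5,0],"angular":[0,0,-0.016],"fingers":30},{"dp":[0.1,3,0],"angular":[0,0,-0.032],"fingers":30}]'; 
python3 -c "
from h import *
st()"
```

```text
clock: 6.68
eef_pos: [659.4, -92.0, 83.3]
tcp_rot: [-3.142, 0.0, 2.919]
contact_force: [0.3, 0.2, -0.6]
opening: 0.348
t 6.68 pos [659.4 -92.   83.3] rpy [-180.     0.   167.3] rho 93.3 ang -13.2 F [ 0.3  0.2 -0.6] Ftool [-0.3  0.3  0.6] Tq [-0.24 -0.08 -0.03]
```

```bash
python3 -m creep '[{"dp":[0,1.5,0],"angular":[0,0,-0.016],"fingers":30},{"dp":[0.1,3,0],"angular":[0,0,-0.032],"fingers":30}]'; 
python3 -c "
from h import *
st()"
```

```text
clock: 6.85
eef_pos: [659.9, -89.1, 83.2]
tcp_rot: [-3.142, -0.0, 2.951]
contact_force: [0.6, -1.0, 0.1]
opening: 0.351
t 6.85 pos [659.9 -89.1  83.2] rpy [-180.    -0.   169.1] rho 93.2 ang -11.3 F [ 0.6 -1.   0.1] Ftool [-0.8 -0.9 -0.1] Tq [-0.19 -0.06 -0.03]
```

```bash
python3 -m creep '[{"dp":[0,1.5,0],"angular":[0,0,-0.016],"fingers":30},{"dp":[0.1,3,0],"angular":[0,0,-0.032],"fingers":30}]'; 
python3 -c "
from h import *
st()"
```

```text
clock: 7.02
eef_pos: [660.4, -86.1, 83.2]
tcp_rot: [3.142, -0.0, 2.983]
contact_force: [0.1, -0.4, -0.7]
opening: 0.349
t 7.02 pos [660.4 -86.1  83.2] rpy [180.   -0.  170.9] rho 93.1 ang -9.5 F [ 0.1 -0.4 -0.7] Ftool [-0.2 -0.4  0.7] Tq [-0.21 -0.02 -0.04]
```

```bash
python3 -m creep '[{"dp":[0,1.5,0],"angular":[0,0,-0.016],"fingers":30},{"dp":[0.1,3,0],"angular":[0,0,-0.032],"fingers":30}]'; 
python3 -c "
from h import *
import cv2
st()
cv2.imwrite('pics/w5.png',optics.grab_frame('wrist'))"
```

```text
clock: 7.18
eef_pos: [660.7, -83.1, 83.2]
tcp_rot: [3.142, -0.0, 3.015]
contact_force: [0.2, -0.7, -0.9]
opening: 0.355
t 7.18 pos [660.7 -83.1  83.2] rpy [180.   -0.  172.8] rho 93.0 ang -7.6 F [ 0.2 -0.7 -0.9] Ftool [-0.3 -0.7  0.9] Tq [-0.13 -0.05 -0.05]
```

View pics/w5.png

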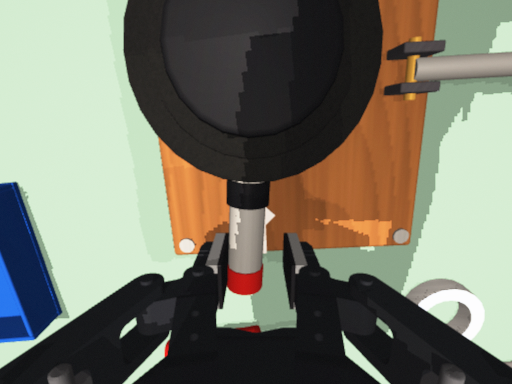

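Still turning, nozzle (red end at 245,280) just short of the arrow, left finger pushing. Continue.

```bash
python3 -m creep '[{"dp":[0,1.5,0],"angular":[0,0,-0.016],"fingers":30},{"dp":[0.1,3,0],"angular":[0,0,-0.032],"fingers":30}]'; 
python3 -c "
from h import *
st()"
```

```text
clock: 7.4
eef_pos: [660.9, -80.1, 83.2]
tcp_rot: [3.141, -0.0, 3.047]
contact_force: [-0.4, -0.8, 0.2]
opening: 0.352
t 7.4 pos [660.9 -80.1  83.2] rpy [180.   -0.  174.6] rho 92.8 ang -5.7 F [-0.4 -0.8  0.2] Ftool [ 0.3 -0.8 -0.2] Tq [-0.03  0.03 -0.  ]
```

```bash
python3 -m creep '[{"dp":[0,1.5,0],"angular":[0,0,-0.016],"fingers":30},{"dp":[0.1,3,0],"angular":[0,0,-0.032],"fingers":30}]'; 
python3 -c "
from h import *
st()"
```

```text
clock: 7.57
eef_pos: [661.1, -77.1, 83.2]
tcp_rot: [3.141, -0.0, 3.079]
contact_force: [-0.2, -0.3, 0.0]
opening: 0.355
t 7.57 pos [661.1 -77.1  83.2] rpy [180.   -0.  176.4] rho 92.8 ang -3.9 F [-0.2 -0.3  0. ] Ftool [ 0.2 -0.3 -0. ] Tq [-0.04  0.04 -0.01]
```

```bash
python3 -m creep '[{"dp":[0,1.5,0],"angular":[0,0,-0.016],"fingers":30},{"dp":[0.1,3,0],"angular":[0,0,-0.032],"fingers":30}]'; 
python3 -c "
from h import *
st()"
```

```text
clock: 7.73
eef_pos: [661.1, -74.4, 83.2]
tcp_rot: [-3.141, -0.0, 3.112]
contact_force: [-0.7, -3.6, 0.2]
opening: 0.357
t 7.73 pos [661.1 -74.4  83.2] rpy [-180.    -0.   178.3] rho 92.7 ang -2.2 F [-0.7 -3.6  0.2] Ftool [ 0.6 -3.6 -0.2] Tq [-0.65  0.21  0.02]
```

```bash
python3 -m creep '[{"dp":[0,1,0],"angular":[0,0,0],"fingers":30},{"dp":[0,1,0],"angular":[0,0,0],"fingers":30}]'; 
python3 -c "
from h import *
import cv2
st()
cv2.imwrite('pics/w6.png',optics.grab_frame('wrist'))"
```

```text
clock: 7.9
eef_pos: [661.2, -73.7, 83.3]
tcp_rot: [-3.141, -0.0, 3.11]
contact_force: [-1.1, -3.4, 0.5]
opening: 0.357
t 7.9 pos [661.2 -73.7  83.3] rpy [-180.    -0.   178.2] rho 92.8 ang -1.8 F [-1.1 -3.4  0.5] Ftool [ 1.  -3.4 -0.4] Tq [-0.79  0.1  -0.03]
```

View pics/w6.png

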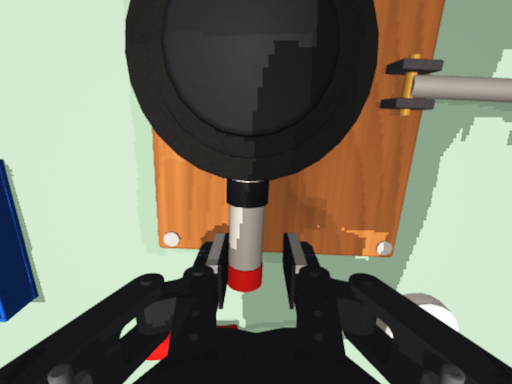

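```bash
python3 -m creep '[{"dp":[0,-4,0],"angular":[0,0,0],"fingers":30},{"dp":[0,-6,0],"angular":[0,0,0],"fingers":30},{"dp":[0,-6,-20],"angular":[0,0,0],"fingers":30},{"dp":[0,-6,-50],"angular":[0,0,0],"fingers":30},{"dp":[0,-6,-60],"angular":[0,0,0],"fingers":30}]'; 
python3 -c "
from h import *
import cv2
st()
go(568.5,-70.8,140,178)
cv2.imwrite('pics/w7.png',optics.grab_frame('wrist'))"
```

```text
clock: 8.37
eef_pos: [662.9, -79.4, 146.8]
tcp_rot: [3.141, 0.004, 3.109]
contact_force: [1.6, 0.3, 1.3]
opening: 0.352
t 8.37 pos [662.9 -79.4 146.8] rpy [180.    0.2 178.2] rho 94.8 ang -5.2 F [1.6 0.3 1.3] Ftool [-1.6  0.3 -1.3] Tq [ 0.03 -0.07 -0.  ]
t 8.37 pos [662.9 -79.4 146.8] yaw [179.99   0.24 178.16] F [1.6 0.3 1.3] dp [94.7  5.6  6.4] |d| 95 w [0.0002 0.0042 0.0028] op 0.35
```

View pics/w7.png

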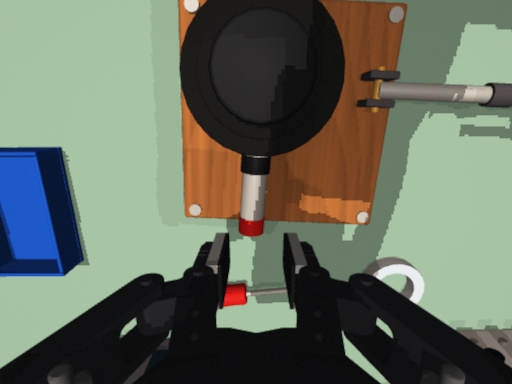

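```bash
python3 -m creep '[{"dp":[30,2,0],"angular":[0,0,0],"fingers":0},{"dp":[65,4,0],"angular":[0,0,0],"fingers":0},{"dp":[90,5.5,0],"angular":[0,0,0],"fingers":0},{"dp":[94.5,5.5,0],"angular":[0,0,0],"fingers":0},{"dp":[94.5,5.5,4],"angular":[0,0,0],"fingers":0}]'; 
python3 -c "
from h import *
import cv2
st()
go(568.5,-70.8,140,178)
cv2.imwrite('pics/w8.png',optics.grab_frame('wrist'))"
```

```text
clock: 8.83
eef_pos: [565.8, -70.6, 139.3]
tcp_rot: [3.141, 0.0, 3.11]
contact_force: [1.3, -0.2, 0.5]
opening: -0.001
t 8.83 pos [565.8 -70.6 139.3] rpy [180.    0.  178.2] rho 2.8 ang 176.0 F [ 1.3 -0.2  0.5] Ftool [-1.3 -0.2 -0.5] Tq [ 0.03 -0.07 -0.01]
t 8.83 pos [565.8 -70.6 139.3] yaw [1.7999e+02 1.0000e-02 1.7817e+02] F [ 1.3 -0.2  0.5] dp [-2.8 -0.1 -0.7] |d| 3 w [0.0002 0.0001 0.0029] op -0.0
```

View pics/w8.png

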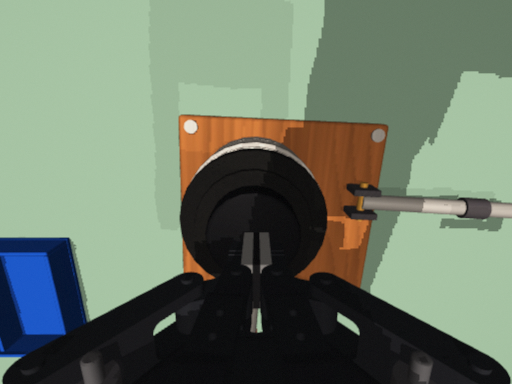

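Fingers shut, over the dome (TCP above about 255,235). Press down slowly.

```bash
python3 -m creep '[{"dp":[-2.5,0,4],"angular":[0,0,0],"fingers":0},{"dp":[-2.5,0,8],"angular":[0,0,0],"fingers":0},{"dp":[-2.5,0,11],"angular":[0,0,0],"fingers":0},{"dp":[-2.5,0,13],"angular":[0,0,0],"fingers":0}]'; 
python3 -c "
from h import *
st()"
```

```text
clock: 9.22
eef_pos: [569.7, -70.9, 125.3]
tcp_rot: [3.141, -0.001, 3.11]
contact_force: [-0.4, 0.3, -0.3]
opening: -0.002
t 9.22 pos [569.7 -70.9 125.3] rpy [180.   -0.  178.2] rho 1.2 ang -3.2 F [-0.4  0.3 -0.3] Ftool [0.4 0.3 0.3] Tq [-0.   -0.02 -0.03]
```

```bash
python3 -m creep '[{"dp":[0,0,1],"angular":[0,0,0],"fingers":0},{"dp":[0,0,2],"angular":[0,0,0],"fingers":0}]'; 
python3 -c "
from h import *
st()"
```

```text
clock: 9.38
eef_pos: [569.8, -70.9, 124.2]
tcp_rot: [3.142, 0.0, 3.11]
contact_force: [-0.7, 0.0, 4.1]
opening: 0.0
t 9.38 pos [569.8 -70.9 124.2] rpy [180.    0.  178.2] rho 1.3 ang -4.5 F [-0.7  0.   4.1] Ftool [ 0.7 -0.  -4.1] Tq [ 0.06  0.06 -0.02]
```

```bash
python3 -m creep '[{"dp":[0,0,1],"angular":[0,0,0],"fingers":0},{"dp":[0,0,2],"angular":[0,0,0],"fingers":0}]'; 
python3 -c "
from h import *
st()"
```

```text
clock: 9.55
eef_pos: [569.7, -70.9, 122.6]
tcp_rot: [-3.142, 0.001, 3.11]
contact_force: [0.5, 0.7, 4.3]
opening: -0.001
t 9.55 pos [569.7 -70.9 122.6] rpy [-180.     0.   178.2] rho 1.2 ang -5.0 F [0.5 0.7 4.3] Ftool [-0.4  0.7 -4.3] Tq [0.02 0.02 0.02]
```

Going down at ~4 N – caught confirmed.

```bash
python3 -m creep '[{"dp":[0,0,1],"angular":[0,0,0],"fingers":0},{"dp":[0,0,2],"angular":[0,0,0],"fingers":0}]'; 
python3 -c "
from h import *
st()"
```

```text
clock: 9.72
eef_pos: [569.7, -70.9, 120.5]
tcp_rot: [-3.142, 0.001, 3.11]
contact_force: [0.4, 0.8, 5.1]
opening: 0.002
t 9.72 pos [569.7 -70.9 120.5] rpy [-1.800e+02  1.000e-01  1.782e+02] rho 1.2 ang -4.9 F [0.4 0.8 5.1] Ftool [-0.4  0.8 -5.1] Tq [ 0.02 -0.07  0.  ]
```

```bash
python3 -m creep '[{"dp":[0,0,1],"angular":[0,0,0],"fingers":0},{"dp":[0,0,1],"angular":[0,0,0],"fingers":0}]'; 
python3 -c "
from h import *
st()"
```

```text
clock: 9.88
eef_pos: [569.8, -70.9, 120.0]
tcp_rot: [-3.142, 0.001, 3.11]
contact_force: [-1.1, 1.0, 10.4]
opening: -0.001
t 9.88 pos [569.8 -70.9 120. ] rpy [-1.800e+02  1.000e-01  1.782e+02] rho 1.3 ang -4.7 F [-1.1  1.  10.4] Ftool [  1.2   0.9 -10.4] Tq [0.12 0.23 0.  ]
```

```bash
python3 -m creep '[{"dp":[0,0,0.7],"angular":[0,0,0],"fingers":0},{"dp":[0,0,0.7],"angular":[0,0,0],"fingers":0}]'; 
python3 -c "
from h import *
st()"
```

```text
clock: 10.05
eef_pos: [569.8, -70.9, 119.9]
tcp_rot: [-3.142, 0.001, 3.11]
contact_force: [-3.0, 0.9, 16.4]
opening: 0.003
t 10.05 pos [569.8 -70.9 119.9] rpy [-1.800e+02  1.000e-01  1.782e+02] rho 1.3 ang -3.9 F [-3.   0.9 16.4] Ftool [  3.1   0.8 -16.4] Tq [0.16 0.63 0.02]
```

```bash
python3 -m creep '[{"dp":[0,0,-5],"angular":[0,0,0],"fingers":0},{"dp":[0,0,-30],"angular":[0,0,0],"fingers":0},{"dp":[0,0,-65],"angular":[0,0,0.1],"fingers":0},{"dp":[0,0,-105],"angular":[0,0,0.2],"fingers":50},{"dp":[0,0,-115],"angular":[0,0,0.3],"fingers":50}]'; 
python3 -c "
from h import *
import cv2
st()
go(588,178,235,85.5)
for u,v,z in [(104,215,60),(213,130,18),(100,175,32)]: print(ray('top',u,v,z).round())
cv2.imwrite('pics/w9.png',optics.grab_frame('wrist'))
cv2.imwrite('pics/t9.png',cv2.resize(optics.grab_frame('top')[130:250,155:305],None,fx=5,fy=5,interpolation=2))"
```

```text
clock: 10.47
eef_pos: [571.5, -71.2, 239.0]
tcp_rot: [3.14, 0.006, 2.805]
contact_force: [2.3, -0.4, -0.0]
opening: 0.278
t 10.47 pos [571.5 -71.2 239. ] rpy [179.9   0.4 160.7] rho 3.1 ang -7.1 F [ 2.3 -0.4 -0. ] Ftool [-2.3  0.4  0.1] Tq [-0.05  0.03 -0.  ]
t 10.47 pos [571.5 -71.2 239. ] yaw [179.93   0.36 160.71] F [ 2.3 -0.4 -0. ] dp [ 66.8 240.6   3.9] |d| 250 w [0.0052 0.0046 1.3127] op 0.28
[498. 393.  60.]
[787.  73.  18.]
[628. 425.  32.]
```

View pics/w9.png

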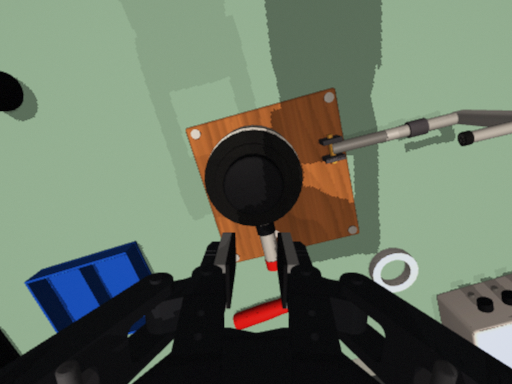

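```bash
python3 -m creep '[{"dp":[67,240,0],"angular":[0,0,1.31],"fingers":50},{"dp":[67,240,0],"angular":[0,0,1.31],"fingers":50},{"dp":[67,240,0],"angular":[0,0,1.31],"fingers":50},{"dp":[67,240,0],"angular":[0,0,1.31],"fingers":50},{"dp":[67,240,0],"angular":[0,0,1.31],"fingers":50}]'; 
python3 -c "
from h import *
go(588,178,235,85.5)"
```

```text
clock: 10.98
eef_pos: [579.9, 124.6, 231.6]
tcp_rot: [-3.139, -0.001, 2.223]
contact_force: [1.1, 1.1, -0.5]
opening: 0.588
t 10.98 pos [579.9 124.6 231.6] yaw [-1.7985e+02 -7.0000e-02  1.2738e+02] F [ 1.1  1.1 -0.5] dp [37.5 38.9 -3.5] |d| 54 w [-3.000e-03 -1.000e-04  7.309e-01] op 0.59
```

```bash
python3 -m creep '[{"dp":[37.5,39,-3],"angular":[0,0,0.731],"fingers":50},{"dp":[37.5,39,-3],"angular":[0,0,0.731],"fingers":50},{"dp":[37.5,39,-3],"angular":[0,0,0.731],"fingers":50},{"dp":[37.5,39,-3],"angular":[0,0,0.731],"fingers":50},{"dp":[37.5,39,-3],"angular":[0,0,0.731],"fingers":50}]'; 
python3 -c "
from h import *
go(588,178,235,85.5)"; python3 -m creep '[{"dp":[0,0,0],"angular":[0,0,0.13],"fingers":50},{"dp":[0,0,0],"angular":[0,0,0.13],"fingers":50}]';python3 -c "
from h import *
import cv2
go(588,178,235,85.5)
s=r.sense()
print(proj('wrist',[[588.3,178.5,141],[588,178,94],[576.4,28.9,34]],s))
cv2.imwrite('pics/w10.png',optics.grab_frame('wrist'))"
```

```text
clock: 11.4
eef_pos: [588.0, 177.1, 234.2]
tcp_rot: [-3.138, 0.001, 1.603]
contact_force: [-0.3, -0.8, -1.0]
opening: 0.582
t 11.4 pos [588.  177.1 234.2] yaw [-1.7981e+02  6.0000e-02  9.1860e+01] F [-0.3 -0.8 -1. ] dp [ 0.9  0.  -0.8] |d| 1 w [-0.0033  0.0012  0.111 ] op 0.58
clock: 11.57
eef_pos: [588.1, 176.5, 234.4]
tcp_rot: [-3.139, 0.001, 1.472]
contact_force: [0.1, -0.2, -1.1]
opening: 0.589
t 11.57 pos [588.1 176.5 234.4] yaw [-1.7983e+02  7.0000e-02  8.4350e+01] F [ 0.1 -0.2 -1.1] dp [ 1.5 -0.3 -0.6] |d| 2 w [-0.003   0.0013 -0.02  ] op 0.59
[[255.11662453 195.67330695]
 [255.10843022 183.2725742 ]
 [257.66264721 276.38272446]]
```

View pics/w10.png

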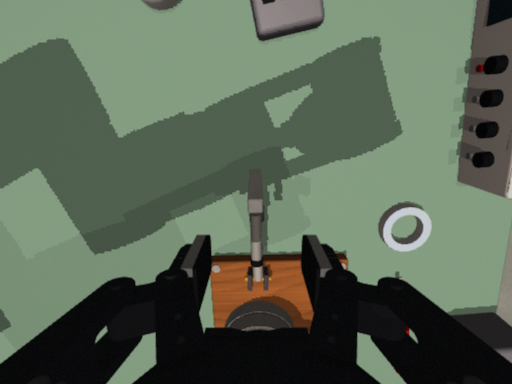

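```bash
python3 - <<'E'
import cv2
a=cv2.imread('pics/w10.png')[150:310,190:330]; cv2.imwrite('pics/w10c.png',cv2.resize(a,None,fx=4,fy=4,interpolation=2))
E
```

```text
(no output)
```

View pics/w10c.png

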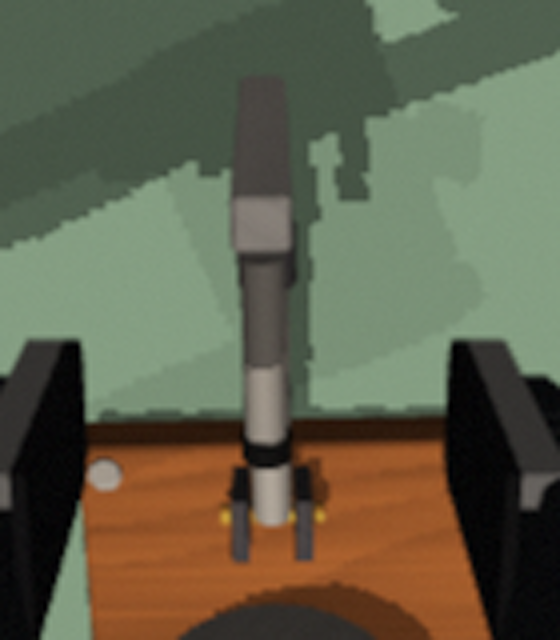

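```bash
python3 - <<'E'
from h import *
s=r.sense()
for z in (127,134,141): print(ray('wrist',255.5,205.3,z,s).round(1))
print('base outer bottom', ray('wrist',190+262/4-.4,150+77/4-.4,30,s).round(1))
print('hinge', ray('wrist',190+272/4-.4,150+517/4-.4,34,s).round(1))
go(588.5,172,100,84.8)
E
```

```text
[587.5 164.8 127. ]
[587.8 167.1 134. ]
[588.  169.4 141. ]
base outer bottom [588.2 180.6  30. ]
hinge [577.2  24.7  34. ]
t 11.62 pos [588.3 176.5 234.8] yaw [-1.7985e+02  6.0000e-02  8.4720e+01] F [ 0.4 -0.1 -0.1] dp [ -4.3   1.  134.8] |d| 135 w [-0.0026  0.0011 -0.0014] op 0.59
```

```bash
python3 -m creep '[{"dp":[-2,0.5,35],"angular":[0,0,0],"fingers":50},{"dp":[-2,0.5,70],"angular":[0,0,0],"fingers":50},{"dp":[-2,0.5,105],"angular":[0,0,0],"fingers":50},{"dp":[-2,0.5,120],"angular":[0,0,0],"fingers":50},{"dp":[-2,0.5,120],"angular":[0,0,0],"fingers":50}]'; python3 -c "
from h import *
import cv2
go(588.5,174.5,82,84.8)
cv2.imwrite('pics/w11.png',optics.grab_frame('wrist'))
cv2.imwrite('pics/s11.png',cv2.resize(optics.grab_frame('scene')[100:250,200:370],None,fx=4,fy=4,interpolation=2))"
```

```text
clock: 12.03
eef_pos: [586.0, 173.5, 111.5]
tcp_rot: [-3.134, 0.003, 1.481]
contact_force: [0.8, 0.2, 0.2]
opening: 0.587
t 12.03 pos [586.  173.5 111.5] yaw [-179.55    0.18   84.84] F [0.8 0.2 0.2] dp [ 1.3  2.6 29.5] |d| 30 w [-0.0079  0.0032  0.0007] op 0.59
```

View pics/w11.png

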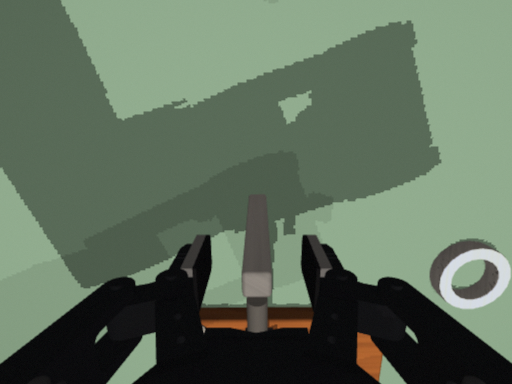

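View pics/s11.png

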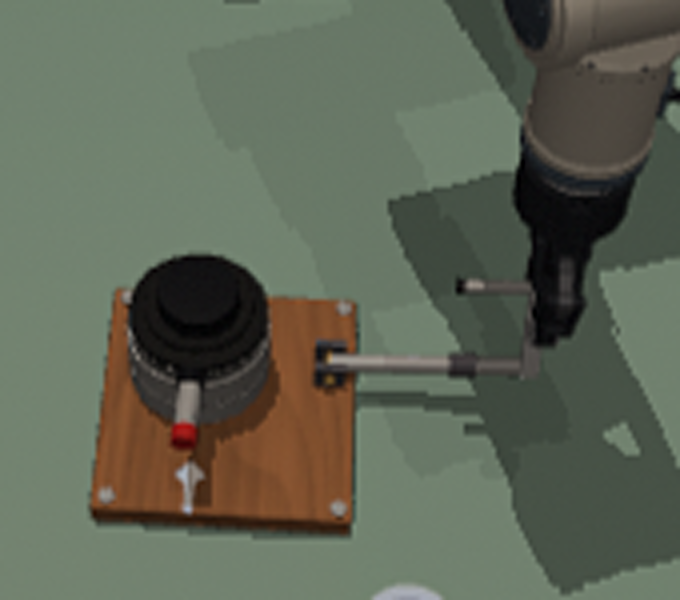

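```bash
python3 - <<'E'
from h import *
s=r.sense()
print(s['eef_pos'].round(1))
for z in (127,134,141): print(ray('wrist',257.5,284,z,s).round(1))
print(ray('wrist',257.5,195,30,s).round(1))
E
python3 -m creep '[{"dp":[0,0,15],"angular":[0,0,0],"fingers":50},{"dp":[0,0,28],"angular":[0,0,0],"fingers":50},{"dp":[0,0,28],"angular":[0,0,0],"fingers":50}]'; python3 -c "
from h import *
go(588.5,174.5,82,84.8)"
```

```text
[589.1 174.5 116. ]
[589.4 157.6 127. ]
[589.8 162.4 134. ]
[590.1 167.1 141. ]
[591.7 179.1  30. ]
clock: 12.38
eef_pos: [588.8, 174.4, 87.5]
tcp_rot: [-3.14, 0.001, 1.477]
contact_force: [-1.6, -0.5, -0.4]
opening: 0.583
t 12.38 pos [588.8 174.4  87.5] yaw [-1.7992e+02  3.0000e-02  8.4600e+01] F [-1.6 -0.5 -0.4] dp [ 0.  -0.3  5.5] |d| 6 w [-0.0014  0.0006 -0.0034] op 0.58
```

```bash
python3 -m creep '[{"dp":[-3,0,4],"angular":[0,0,0],"fingers":40},{"dp":[-3,0,4],"angular":[0,0,0],"fingers":20},{"dp":[-3,0,4],"angular":[0,0,0],"fingers":8},{"dp":[-3,0,4],"angular":[0,0,0],"fingers":8},{"dp":[-3,0,4],"angular":[0,0,0],"fingers":8}]' 25; python3 -c "
from h import *
import cv2
go(588.5,174.5,82,84.8)
cv2.imwrite('pics/w12.png',optics.grab_frame('wrist'))"
```

```text
clock: 12.8
eef_pos: [586.4, 172.1, 84.5]
tcp_rot: [-3.136, 0.0, 1.475]
contact_force: [-10.9, 4.4, 3.1]
opening: 0.16
t 12.8 pos [586.4 172.1  84.5] yaw [-1.7969e+02  2.0000e-02  8.4520e+01] F [-10.9   4.4   3.1] dp [2.6 1.9 2.5] |d| 4 w [-0.0053  0.0004 -0.0049] op 0.16
```

View pics/w12.png

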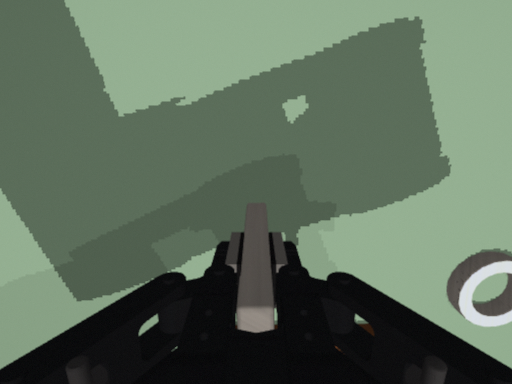

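```bash
python3 - <<'E'
import numpy as np
Y,Z=147,69
P=lambda a:np.array([Y*np.cos(a)-Z*np.sin(a),-(Y*np.sin(a)+Z*np.cos(a))])
for st in ([0,2,5,8,11,14],[14,18,22,26,30,34],[34,38,42,46,50,54],[54,58,62,66,70,74],[74,78,81,84,86,88],[88,89,90,91,92,93]):
    print(st,[ (P(np.radians(a))-P(np.radians(st[0]))).round(1).tolist() for a in st[1:]])
E
```

```text
[0, 2, 5, 8, 11, 14] [[-2.5, -5.1], [-6.6, -12.5], [-11.0, -19.8], [-15.9, -26.8], [-21.1, -33.5]]
[14, 18, 22, 26, 30, 34] [[-7.5, -8.5], [-15.5, -16.5], [-24.1, -23.9], [-33.1, -30.7], [-42.7, -36.9]]
[34, 38, 42, 46, 50, 54] [[-9.9, -5.5], [-20.2, -10.2], [-30.8, -14.3], [-41.7, -17.6], [-52.7, -20.1]]
[54, 58, 62, 66, 70, 74] [[-11.2, -1.7], [-22.5, -2.7], [-33.8, -2.9], [-45.1, -2.3], [-56.4, -0.8]]
[74, 78, 81, 84, 86, 88] [[-11.1, 2.2], [-19.3, 4.3], [-27.4, 6.9], [-32.8, 8.9], [-38.0, 11.0]]
[88, 89, 90, 91, 92, 93] [[-2.6, 1.1], [-5.2, 2.3], [-7.7, 3.5], [-10.3, 4.8], [-12.8, 6.1]]
```

```bash
python3 -m creep '[{"dp":[-2.5,-1.5,-5.1],"angular":[0,0,0],"fingers":8},{"dp":[-6.6,-2,-12.5],"angular":[0,0,0],"fingers":8},{"dp":[-11,-2,-19.8],"angular":[0,0,0],"fingers":8},{"dp":[-15.9,-2,-26.8],"angular":[0,0,0],"fingers":8},{"dp":[-21.1,-2,-33.5],"angular":[0,0,0],"fingers":8}]' 25; python3 -c "
from h import *
import cv2
st()
cv2.imwrite('pics/w13.png',optics.grab_frame('wrist'))
cv2.imwrite('pics/s13.png',cv2.resize(optics.grab_frame('scene')[100:250,200:370],None,fx=4,fy=4,interpolation=2))"
```

```text
clock: 13.27
eef_pos: [584.7, 150.1, 118.7]
tcp_rot: [-3.141, 0.0, 1.475]
contact_force: [-1.6, -0.9, -7.8]
opening: 0.16
t 13.27 pos [584.7 150.1 118.7] rpy [-179.9    0.    84.5] rho 221.5 ang 85.8 F [-1.6 -0.9 -7.8] Ftool [-1.1 -1.5  7.8] Tq [0.24 0.42 0.21]
```

View pics/s13.png

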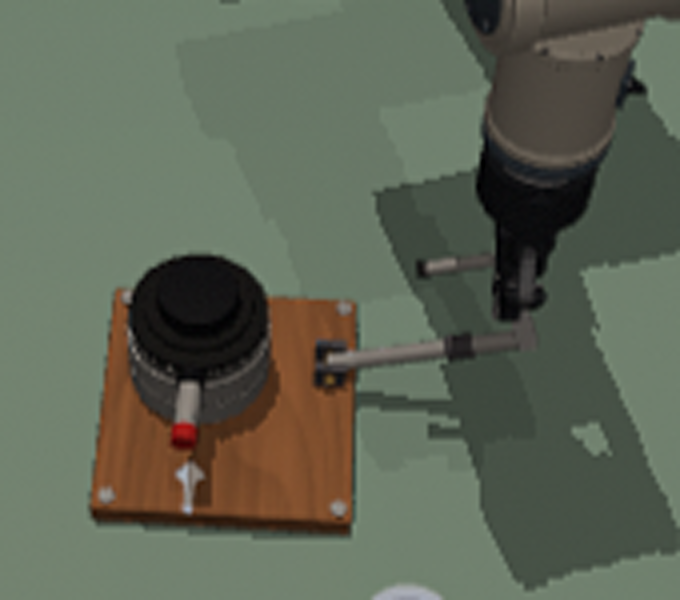

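View pics/w13.png

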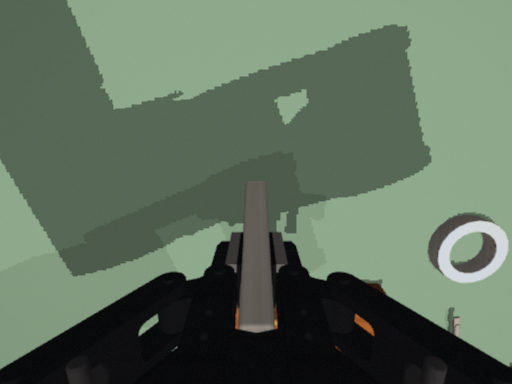

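The post follows (about 12°), the arm tilting in the grip. Continue the arc.

```bash
python3 -m creep '[{"dp":[-7.5,0,-8.5],"angular":[0,0,0],"fingers":8},{"dp":[-15.5,0,-16.5],"angular":[0,0,0],"fingers":8},{"dp":[-24.1,0,-23.9],"angular":[0,0,0],"fingers":8},{"dp":[-33.1,0,-30.7],"angular":[0,0,0],"fingers":8},{"dp":[-42.7,0,-36.9],"angular":[0,0,0],"fingers":8}]' 25; python3 -c "
from h import *
st()"
```

```text
clock: 13.78
eef_pos: [581.3, 107.1, 155.9]
tcp_rot: [3.141, 0.0, 1.475]
contact_force: [3.1, -1.3, -12.0]
opening: 0.16
t 13.78 pos [581.3 107.1 155.9] rpy [180.    0.   84.5] rho 178.4 ang 85.9 F [  3.1  -1.3 -12. ] Ftool [-1.   3.2 12. ] Tq [ 0.15 -0.07  0.37]
```

```bash
python3 -m creep '[{"dp":[-9.9,0,-5.5],"angular":[0,0,0],"fingers":8},{"dp":[-20.2,0,-10.2],"angular":[0,0,0],"fingers":8},{"dp":[-30.8,0,-14.3],"angular":[0,0,0],"fingers":8},{"dp":[-41.7,0,-17.6],"angular":[0,0,0],"fingers":8},{"dp":[-52.7,0,-20.1],"angular":[0,0,0],"fingers":8}]' 25; python3 -c "
from h import *
import cv2
st()
cv2.imwrite('pics/s14.png',cv2.resize(optics.grab_frame('scene')[100:250,200:370],None,fx=4,fy=4,interpolation=2))"
```

```text
clock: 14.2
eef_pos: [577.2, 55.2, 176.1]
tcp_rot: [3.139, -0.001, 1.475]
contact_force: [6.0, 1.8, -11.1]
opening: 0.161
t 14.2 pos [577.2  55.2 176.1] rpy [ 1.798e+02 -1.000e-01  8.450e+01] rho 126.3 ang 86.0 F [  6.    1.8 -11.1] Ftool [ 2.4  5.8 11.1] Tq [ 0.54 -0.75  0.36]
```

View pics/s14.png

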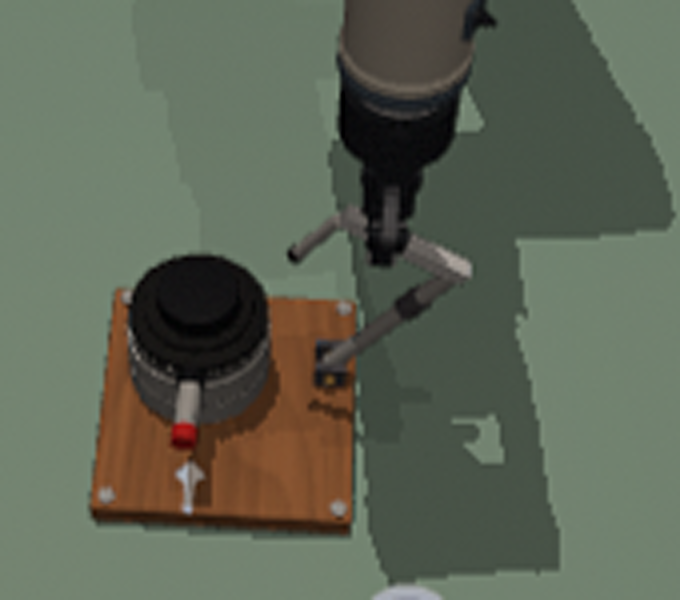

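```bash
python3 -m creep '[{"dp":[-11.2,0.5,-1],"angular":[0,0,0],"fingers":8},{"dp":[-22.5,1,-1.2],"angular":[0,0,0],"fingers":8},{"dp":[-33.8,1.5,-0.9],"angular":[0,0,0],"fingers":8},{"dp":[-45.1,1.5,0],"angular":[0,0,0],"fingers":8},{"dp":[-56.4,2,1.5],"angular":[0,0,0],"fingers":8}]' 25; python3 -c "
from h import *
st()"
```

```text
clock: 14.67
eef_pos: [572.9, -1.2, 175.0]
tcp_rot: [3.14, -0.001, 1.475]
contact_force: [-1.9, 2.6, 3.4]
opening: 0.16
t 14.67 pos [572.9  -1.2 175. ] rpy [179.9  -0.   84.5] rho 69.7 ang 86.4 F [-1.9  2.6  3.4] Ftool [ 2.4 -2.1 -3.4] Tq [0.76 0.36 0.38]
```

```bash
python3 -m creep '[{"dp":[-8,0.5,1.7],"angular":[0,0,0],"fingers":8},{"dp":[-16,1,3.5],"angular":[0,0,0],"fingers":8},{"dp":[-23,1,5.5],"angular":[0,0,0],"fingers":8}]' 25; python3 -c "
from h import *
import cv2
st()
cv2.imwrite('pics/s15.png',cv2.resize(optics.grab_frame('scene')[100:250,200:370],None,fx=4,fy=4,interpolation=2))"
```

```text
clock: 14.92
eef_pos: [571.1, -24.5, 168.8]
tcp_rot: [-3.141, 0.0, 1.475]
contact_force: [-3.3, 3.5, 3.2]
opening: 0.16
t 14.92 pos [571.1 -24.5 168.8] rpy [-180.     0.    84.5] rho 46.4 ang 86.8 F [-3.3  3.5  3.2] Ftool [ 3.1 -3.6 -3.2] Tq [0.66 0.43 0.35]
```

View pics/s15.png

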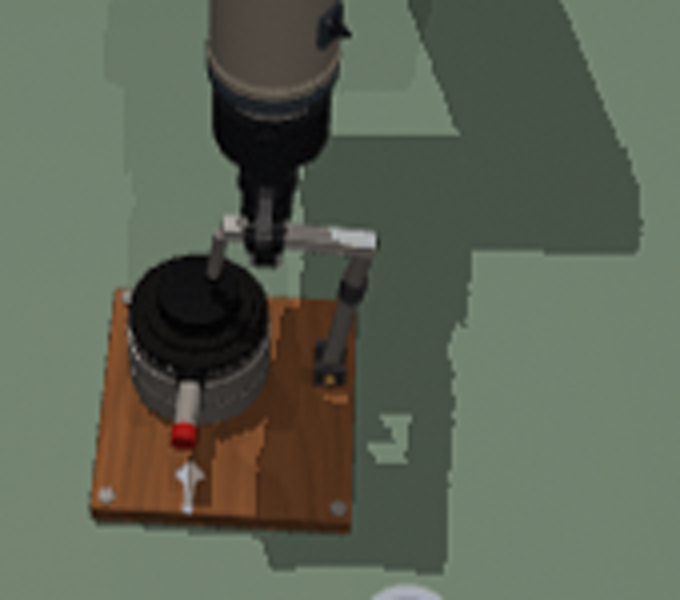

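```bash
python3 -m creep '[{"dp":[-4,-0.5,1.5],"angular":[0,0,0],"fingers":8},{"dp":[-8,-1,3],"angular":[0,0,0],"fingers":8},{"dp":[-11,-1,4.5],"angular":[0,0,0],"fingers":8}]' 25; python3 -c "
from h import *
st()"
```

```text
clock: 15.22
eef_pos: [570.2, -35.2, 164.6]
tcp_rot: [3.139, 0.0, 1.475]
contact_force: [-1.5, 0.6, 8.9]
opening: 0.16
t 15.22 pos [570.2 -35.2 164.6] rpy [179.9   0.   84.5] rho 35.7 ang 87.2 F [-1.5  0.6  8.9] Ftool [ 0.5 -1.6 -8.9] Tq [0.22 0.28 0.34]
```

```bash
python3 -m creep '[{"dp":[-2,0,0.8],"angular":[0,0,0],"fingers":8},{"dp":[-3,0,1.2],"angular":[0,0,0],"fingers":8}]' 25; python3 -c "
from h import *
st()"
```

```text
clock: 15.38
eef_pos: [570.0, -38.1, 163.3]
tcp_rot: [3.139, 0.0, 1.475]
contact_force: [-0.8, 0.5, 6.7]
opening: 0.161
t 15.38 pos [570.  -38.1 163.3] rpy [179.9   0.   84.5] rho 32.7 ang 87.3 F [-0.8  0.5  6.7] Ftool [ 0.4 -0.8 -6.7] Tq [0.35 0.1  0.32]
```

```bash
python3 -m creep '[{"dp":[-1.5,0,0.6],"angular":[0,0,0],"fingers":8},{"dp":[-2,0,1],"angular":[0,0,0],"fingers":8}]' 25; python3 -c "
from h import *
import cv2
st()
cv2.imwrite('pics/s16.png',cv2.resize(optics.grab_frame('scene')[100:250,200:370],None,fx=4,fy=4,interpolation=2))"
```

```text
clock: 15.55
eef_pos: [569.9, -40.1, 162.4]
tcp_rot: [3.139, 0.001, 1.475]
contact_force: [-1.7, 1.4, 9.4]
opening: 0.16
t 15.55 pos [569.9 -40.1 162.4] rpy [179.9   0.   84.5] rho 30.8 ang 87.4 F [-1.7  1.4  9.4] Ftool [ 1.2 -1.8 -9.4] Tq [0.25 0.21 0.25]
```

View pics/s16.png

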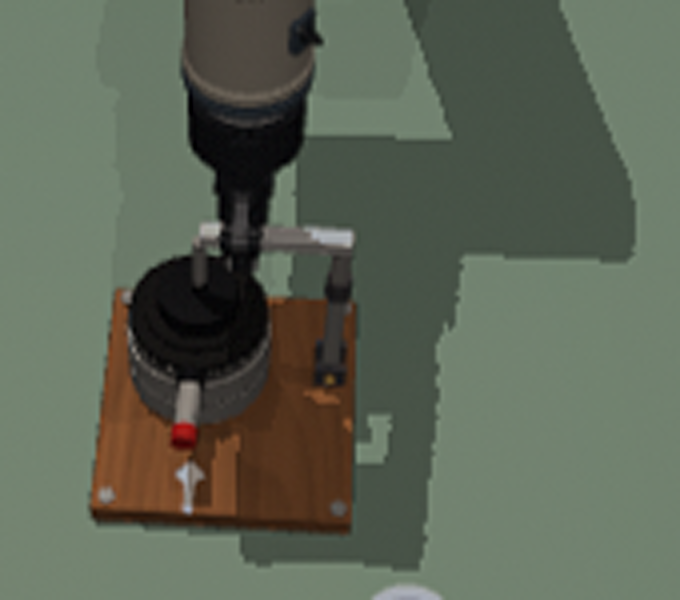

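```bash
python3 -m creep '[{"dp":[-1.5,0,0.4],"angular":[0,0,0],"fingers":8},{"dp":[-3,0,0.8],"angular":[0,0,0],"fingers":8},{"dp":[-3,0,0.8],"angular":[0,0,0],"fingers":8}]' 25; python3 -c "
from h import *
st()"
```

```text
clock: 15.85
eef_pos: [569.7, -41.8, 161.6]
tcp_rot: [3.139, -0.002, 1.475]
contact_force: [-0.4, 6.3, 8.1]
opening: 0.161
t 15.85 pos [569.7 -41.8 161.6] rpy [ 1.799e+02 -1.000e-01  8.450e+01] rho 29.0 ang 87.6 F [-0.4  6.3  8.1] Ftool [ 6.2 -1.  -8.1] Tq [1.18 0.01 0.35]
```

```bash
python3 -m creep '[{"dp":[-1.5,0,0.3],"angular":[0,0,0],"fingers":8},{"dp":[-3,0,0.6],"angular":[0,0,0],"fingers":8},{"dp":[-3,0,0.6],"angular":[0,0,0],"fingers":8}]' 25; python3 -c "
from h import *
import cv2
st()
cv2.imwrite('pics/s17.png',cv2.resize(optics.grab_frame('scene')[100:250,200:370],None,fx=4,fy=4,interpolation=2))
cv2.imwrite('pics/w17.png',optics.grab_frame('wrist'))"
```

```text
clock: 16.1
eef_pos: [569.8, -42.1, 161.5]
tcp_rot: [3.139, -0.006, 1.474]
contact_force: [-0.2, 21.8, 13.0]
opening: 0.162
t 16.1 pos [569.8 -42.1 161.5] rpy [179.9  -0.3  84.4] rho 28.7 ang 87.5 F [-0.2 21.8 13. ] Ftool [ 21.7  -2.3 -12.9] Tq [3.38 0.06 0.24]
```

View pics/s17.png

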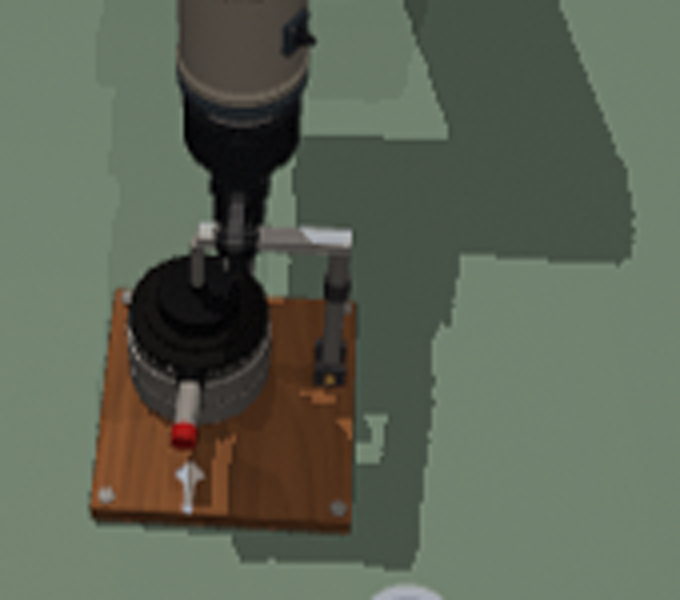

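View pics/w17.png

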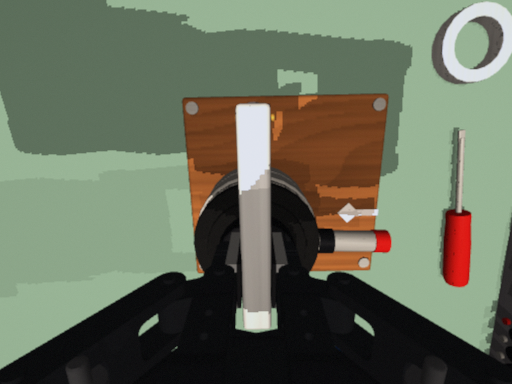

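```bash
python3 -m creep '[{"dp":[2.5,0,-1],"angular":[0,0,0],"fingers":8},{"dp":[3,0,-1],"angular":[0,0,0],"fingers":25},{"dp":[3,0,-1],"angular":[0,0,0],"fingers":40},{"dp":[3,0,-1],"angular":[0,0,0],"fingers":45},{"dp":[3,0,-1],"angular":[0,0,0],"fingers":45}]' 25; python3 -c "
from h import *
import cv2
st()
cv2.imwrite('pics/w18.png',optics.grab_frame('wrist'))"
```

```text
clock: 16.62
eef_pos: [568.4, -42.7, 160.7]
tcp_rot: [-3.141, 0.0, 1.475]
contact_force: [0.3, 0.8, -0.7]
opening: 0.525
t 16.62 pos [568.4 -42.7 160.7] rpy [-180.     0.    84.5] rho 28.1 ang 90.2 F [ 0.3  0.8 -0.7] Ftool [0.8 0.2 0.7] Tq [-0.01 -0.06  0.  ]
```

View pics/w18.png

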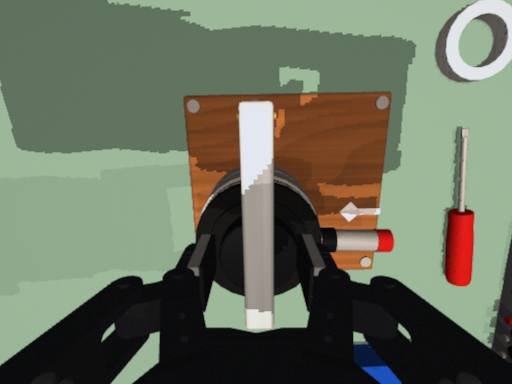

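Clear of the arm on both sides. Lift straight up.

```bash
python3 -m creep '[{"dp":[0,0,-10],"angular":[0,0,0],"fingers":45},{"dp":[0,0,-35],"angular":[0,0,0],"fingers":45},{"dp":[0,0,-70],"angular":[0,0,0],"fingers":45},{"dp":[0,0,-105],"angular":[0,0,0],"fingers":45},{"dp":[0,0,-110],"angular":[0,0,0],"fingers":45}]'; python3 -c "
from h import *
st()"; python3 -m creep '[{"dp":[40,-40,-20],"angular":[0,0,0],"fingers":45},{"dp":[70,-70,-20],"angular":[0,0,0],"fingers":45},{"dp":[100,-100,-20],"angular":[0,0,0],"fingers":45},{"dp":[120,-120,-20],"angular":[0,0,0],"fingers":45},{"dp":[140,-140,-20],"angular":[0,0,0],"fingers":45}]'; python3 -m creep '[{"dp":[30,-30,0],"angular":[0,0,0],"fingers":45},{"dp":[50,-50,0],"angular":[0,0,0],"fingers":45},{"dp":[50,-50,0],"angular":[0,0,0],"fingers":45},{"dp":[50,-50,0],"angular":[0,0,0],"fingers":45}]'; python3 -c "
from h import *
import cv2
st()
cv2.imwrite('pics/s19.png',cv2.resize(optics.grab_frame('scene')[100:250,200:370],None,fx=4,fy=4,interpolation=2))
cv2.imwrite('pics/t19.png',optics.grab_frame('top'))
cv2.imwrite('pics/w19.png',optics.grab_frame('wrist'))"
```

```text
clock: 17.08
eef_pos: [571.5, -42.7, 277.9]
tcp_rot: [3.133, -0.0, 1.475]
contact_force: [1.5, -0.3, 1.0]
opening: 0.527
t 17.08 pos [571.5 -42.7 277.9] rpy [179.5  -0.   84.5] rho 28.3 ang 83.9 F [ 1.5 -0.3  1. ] Ftool [-0.1  1.6 -1. ] Tq [ 0.04 -0.01  0.06]
clock: 17.5
eef_pos: [440.8, 111.7, 291.6]
tcp_rot: [3.141, -0.001, 1.475]
contact_force: [0.9, 0.5, 1.2]
opening: 0.529
clock: 17.83
eef_pos: [397.1, 165.9, 291.6]
tcp_rot: [3.141, -0.0, 1.478]
contact_force: [0.2, -0.2, 0.3]
opening: 0.529
t 17.83 pos [397.1 165.9 291.6] rpy [179.9  -0.   84.7] rho 292.3 ang 125.9 F [ 0.2 -0.2  0.3] Ftool [-0.2  0.2 -0.3] Tq [ 0.01 -0.02 -0.06]
```

View pics/s19.png

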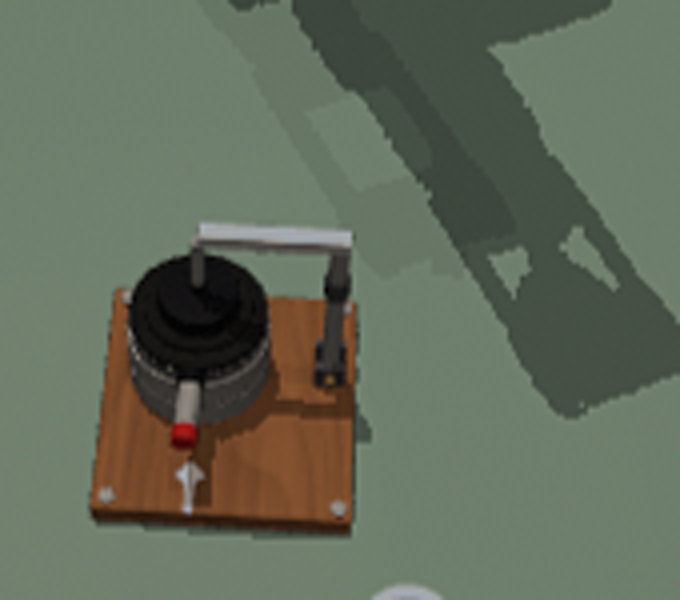

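View pics/t19.png

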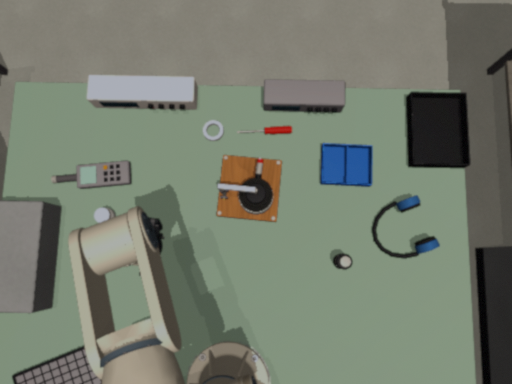

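View pics/w19.png

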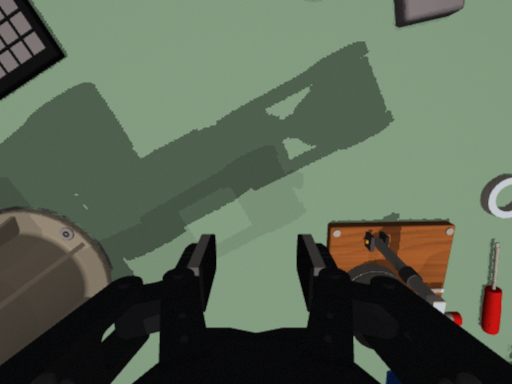

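```bash
python3 - <<'E'
from h import *
H=np.array([576.4,28.9,34]);y=np.array([.079,.997,0])
for a in (90,87):
    c,s=np.cos(np.radians(a)),np.sin(np.radians(a))
    f=lambda Y,Z:H+y*(Y*c-Z*s)+np.array([0,0,Y*s+Z*c])
    for n,o in (('scene',(200,100,4)),('top',(0,0,1))):
        print(a,n,((proj(n,[f(0,0),f(150,0),f(150,100),f(98,100)])-o[:2])*o[2]).round(1).tolist())
E
```

```text
90 scene [[329.1, 359.3], [340.6, 238.9], [196.5, 231.5], [197.1, 276.0]]
90 top [[223.9, 193.5], [219.5, 185.8], [254.8, 189.3], [255.0, 192.0]]
87 scene [[329.1, 359.3], [351.9, 239.7], [208.0, 227.6], [204.4, 272.1]]
87 top [[223.9, 193.5], [216.8, 185.5], [252.0, 188.7], [253.2, 191.6]]
```

```bash
python3 -c "
from rig import r
print(r.sign_off())"
```

```text
the job is handed in; nothing more can be done
None
```

The job is done and handed in, at about 18 s on the robot's clock. The cap is caught and pressed home, and the post stands upright against its stop with the gripper clear of it.

- **Turning the cap:** I pushed the nozzle round about 110° towards the mark, at no more than about 26 mm/s once near it. It caught close to the mark: the push rose to about 3.5 N and the cap looked lower in the wrist camera.
- **Pressing home:** The cap went down at 4–5 N and met a firm stop with its top at 119.9 mm, where home is 120 mm. I pressed with 16 N at most.
- **Raising the post:** I gripped the arm lightly and took it round to its stop. It held against about 22 N sideways without moving. I then eased off, opened the fingers and lifted away.
- **Last checks:** The wrist force read about zero. In the scene image the post's corner and arm tip matched the upright position to about 1°. The headset, meter, ring, driver, tray and calibrator looked where they started in the final top view. The jar was partly hidden by the robot arm there, but nothing I did came near it.
- **Disagreement:** My camera measurements of the post's lying position differed by a few millimetres. I relied on the force at the stop instead. While raising the post, forces from this stayed around 12 N.

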